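Lock the tube carousel for transport

TASK

Lock the small tube carousel so that it can be carried: turn its top until the hole in its steel ear lies over the hole in the ring below, and push the steel locking pin from the yellow rack down through both until its knob sits on the ear. Nothing marks where that lower hole is once the ear covers it, so you may need to feel for it with the pin. Then let go, and leave the other things on the bench where they are.

Things in the scene. Friction and masses are not known exactly. Their poses are not given: they have to be found in the camera images.
- carousel_base: Fixed round foot of a tube carousel, 236 mm across. Origin on the bench, on the carousel's vertical turning axis; z up. A small grey lug at the foot's edge points along x. Above it, round the axis, lies a flat aluminium ring, 160 to 240 mm in diameter, its top 40 mm above the bench, 16 mm thick, with 16 mm of air beneath. The ring is stiff: take it as fixed (it holds against about 50 N).
- ring_mark (a point): Point on the ring's top, 100 mm from the axis, straight above the line of the lug. The ring's only through hole (12 mm, also 100 mm from the axis) lies along the ring anywhere up to 0.3 rad to either side of this point, as the last user left it. It is not reported: a pin sliding along the ring feels it, and it is seen from above while the ear is elsewhere.
- carousel (a joint): Angle of the turning top, rad, counterclockwise from above, -2.6 to 2.6; 0 has the ear over the lug. The top is a white disc 148 mm across, 51 mm above the bench, with eight short tubes fixed on it (to 69 mm above the bench, 50 mm from the axis). Turns easily (0.6 N at the ear), stays where left; a pin standing in the ear's hole can swing it round.
- ear_hole (a point): Centre of the upper rim of the vertical hole, 12 mm in diameter, in the flat steel ear that sticks out of the turning top; 100 mm from the turning axis. The ear is 36 mm wide and 8 mm thick, its top 51 mm and its underside 43 mm above the bench, 3 mm clear of the ring. The frame turns with the top: x outwards, z up.
- pin: Locking pin, plain steel, about 60 g, upright in one of the rack's three places. Shank 10 mm in diameter, 32 mm long, tapering over the last 4 mm to 6.4 mm; above it a knob, 16 mm in diameter, 30 mm tall. Origin at the tip's end, z towards the knob. In the rack the tip is 16 mm above the bench; stood through the ear on the solid ring the knob is 21 mm above the ear; fully home it rests on the ear.
- pin_collar (a point): Point on the pin's axis at the underside of the knob, 32 mm above the tip.
- rack: Fixed yellow plastic rack, 170 mm along its x by 56 mm by 48 mm tall, on a grey plinth that reaches 5 mm farther; three through holes, 13 mm in diameter, at x = -55, 0 and 55 mm, hold the pin and two capped tubes, in any order. Origin at the centre of its underside.
- tube_a: Capped sample tube standing in the rack (clear, white flat cap 19 mm across and 12 mm tall, its top 60 mm above the bench); stays in the rack. Origin at its lower end.
- tube_b: Another like tube_a.
- microplate: Clear well plate, 86 x 127 x 11 mm, lying on the bench; origin at the centre of its underside. Leave it.
- tip_box: Grey box with a yellow pipette tip rack, 85 x 125 x 55 mm; origin at the centre of its underside. Leave it.
- pipette: White pipette lying on the bench, 255 mm long, 28 mm thick. Leave it.
- reagent: Brown glass bottle, 56 mm across, 100 mm tall, standing; origin at the centre of its underside. Leave it.
- jar: Glass jar with a lid, 60 mm across, 55 mm tall, standing; origin at the centre of its underside. Leave it.

How it is judged:
By the outcome, as a careful person would: the job done as asked, in the order asked, and still so for the second after the job is handed in, with the robot touching nothing.
It also fails if it takes over 72 s, if anything falls off the work surface, if the arm or the gripper's body presses on something with over 40 N, if the wrist force passes 120 N, or if a joint passes its speed limit or range.

ROBOT

A 6-joint arm with a two-finger parallel gripper is mounted at the origin on the work surface. World frame = base frame: x ahead of the robot, y to its left, z up, the work surface at z = 0. Lengths are in m, angles in degrees, forces in N, time in s.
With the tool pointing down it reaches from about 0.3 to 0.75 m from the base axis. Payload 8.5 kg.
Tool frame: the origin (TCP) lies between the finger pads; the fingertips stand env.finger_overhang ahead of it and the grasp point (between the pads) lies 2 mm behind it (env.finger_overhang is the distance from the TCP to the fingertips, in m); z points along the fingers, y is the line along which they close (so a half turn about z gives the same grasp; the last joint's range is limited). The gripper opens to 85 mm and grips with 20 to 120 N. Pads are 22 mm wide; open, the fingers measure 114 mm over their backs; the gripper's body (76 mm by 85 mm) begins 54 mm behind the grasp point. The pads swing forward as they close: fully open they stand 13 mm farther back than shut.
Start: joints at [-85.101, 21.807, 74.336, -0, 83.858, -12.336], TCP at [0.163, -0.525, 0.248] pointing down, gripper open.
Joint ranges: [-178.18, 178.18], [-50.72, 133.34], [12.68, 142.11], [-81.47, 261.47], [9.98, 163.14], [-165.26, 165.26]. Speed limits (degrees/s): [136.94, 136.94, 180, 180, 180, 180].

INTERFACE

Orientations are given as a 3x3 rotation matrix whose columns are the frame's x, y, z axes.
In Python, from rig import env gives the robot as it stands. The module is installed in compiled form; this text tells all that it offers.
- The arm moves only by the tool jog_arm, never from a script. Its arguments are lists of equal length, an entry for each row: "hand": the finger opening in m, from 0 to 0.0854; "travel": the shift along the world's x, y, z in m, a list of three; "yaw": the turn about the world's z in rad. A call has exactly 5 rows; each row shifts and turns the commanded pose from where the row before left it; what a row does not reach is not made up. A row lasts 1/8 s, in which the tool goes at most 62.5 mm and 10.7 degrees, less where a joint would pass 70% of its speed; a pose out of reach is approached as far as the arm can. A call is refused whole if a number of a shift passes 0.0625 or a number of a turn 0.188, either way. A call with a gripper value outside its range is refused whole. The fingers move at their own pace and stop on an object; "grip_force" is the grip in N (left out, the last holds). Time passes only in rows, so rows that do not move let the fingers close, or fill a call up. It gives the time, the measured TCP pose, the force, the opening and the grip force at its end, in the units of the state.
- env.observe(): the state, without advancing time (a new reading comes with each control period).
- env.get_image(name): name is "scene" or "top" or "wrist"; returns the picture (480x640x3 uint8, red, green, blue); there is no depth.
- env.calibration(name): a dict with "fx", "fy", "cx", "cy" (pixels), "position" and "rotation" of the camera in the world; the wrist camera has in their place "hand_eye" (4x4, takes a point from camera to tool coordinates, whose origin is the TCP and whose axes are the flange's). Camera axes: x right, y down, z forward; pixel columns grow to the right and rows downward; lengths in m; the calibration is good to about 2 mm. A picture is of the moment at which its call begins: read the wrist's pose just before it. calibration takes no time and is no camera call.
- env.close_job(): hands the job in; it is judged then, once.
The state is a dict: "time_s": time; "q": joint angles; "qvel": joint speeds; "joint_efforts": joint torques, N m; "position": TCP position; "tool_rot": TCP orientation; "ft_force": force on the tool from outside, world axes, zero at the start; "wrist_torque": the same for the moment, N m; "grip_width": finger opening in m; "gripper_force": force on a finger pad.
Only numpy, scipy, OpenCV 4.12 (cv2) and the standard library are available. Lean on these libraries where they do the work, as an engineer would, in place of code of your own. Each camera call takes 0.05 s, during which the arm holds its last target. There are 200 camera calls.

## Working session

There is one attempt and no reset: what is moved stays moved. The work goes in short steps, Python scripts to look and compute and a tool call to move; the robot and the scene stay as the last step left them, time stands still between calls to the robot, and variables do not carry over. Pictures are saved under pics/ and viewed, at most 10 in all, crops included, and the job is handed in when it is done.

Besides the shell and the picture viewer there is one more tool, called after "Request:" in YAML: its name, and indented under it one key for each argument. jog_arm: Moves the arm, as the interface text tells. Its arguments: {"type":"object","properties":{"hand":{"type":"array"},"travel":{"type":"array"},"yaw":{"type":"array"},"grip_force":{"type":"number"}},"required":["hand","travel","yaw"]}

```bash
mkdir -p pics
cat > h.py <<'E'
import numpy as np, cv2
from rig import env
def save(n,f):
    im=env.get_image(n); cv2.imwrite('pics/'+f,im[:,:,::-1]); return im
def cam(n,st=None):
    c=env.calibration(n)
    if 'hand_eye' in c:
        st=st or env.observe(); T=np.eye(4); T[:3,:3]=np.array(st['tool_rot']).reshape(3,3); T[:3,3]=st['position']
        M=T@np.array(c['hand_eye']); return c,M[:3,3],M[:3,:3]
    return c,np.array(c['position']),np.array(c['rotation']).reshape(3,3)
def px2w(n,u,v,z,st=None):
    c,p,R=cam(n,st); d=R@np.array([(u-c['cx'])/c['fx'],(v-c['cy'])/c['fy'],1]); return p+d*(z-p[2])/d[2]
def w2px(n,P,st=None):
    c,p,R=cam(n,st); q=R.T@(np.array(P)-p); return c['fx']*q[0]/q[2]+c['cx'],c['fy']*q[1]/q[2]+c['cy']
E
python3 -c "
from h import *
save('top','top0.png');s=env.observe();print(s,env.finger_overhang);print(env.calibration('top'));print(env.calibration('wrist'))"
```

```text
{'time_s': 0.05, 'q': array([-8.51007825e+01,  2.18406288e+01,  7.43830257e+01,  1.08273711e-03,
        8.38583294e+01, -1.23346352e+01]), 'qvel': array([ 0.0768493 , -0.12984668, -0.16837929, -0.11120631,  0.00884013,
       -0.01046061]), 'joint_efforts': array([ 4.97425877e-03, -4.49701381e+01, -2.31960583e+01, -8.91815944e-05,
        3.53588839e-03, -2.99627843e-06]), 'position': array([ 0.16293999, -0.52504003,  0.24772532]), 'tool_rot': array([[ 9.55104098e-01,  2.96270401e-01, -1.03482397e-04],
       [ 2.96270242e-01, -9.55103087e-01,  1.42726524e-03],
       [ 3.24020087e-04, -1.39384563e-03, -9.99998976e-01]]), 'ft_force': array([ 1.75473973, -0.27473432,  0.4743047 ]), 'wrist_torque': array([-1.25333465e-02, -1.25049510e-03,  6.64180075e-05]), 'gripper_force': 0.0, 'grip_width': 0.08556988428418898} 0.017
{'fx': 610.4954830071737, 'fy': 610.4954830071737, 'cx': 316.6931959952137, 'cy': 240.61434335530092, 'position': array([0.34196674, 0.03263876, 1.6075208 ]), 'rotation': array([[ 1.38567944e-02, -9.88777554e-01,  1.48751264e-01],
       [-9.99903768e-01, -1.36033806e-02,  2.72094168e-03],
       [-6.66885987e-04, -1.48774653e-01, -9.88870900e-01]])}
{'fx': 372.0190482456173, 'fy': 372.0190482456173, 'cx': 314.8314305948846, 'cy': 239.58108050022685, 'hand_eye': array([[-5.23449403e-04, -9.51243830e-01, -3.08439463e-01,
         7.96953754e-02],
       [ 9.99999841e-01, -4.32992531e-04, -3.61717161e-04,
         6.94083222e-05],
       [ 2.10529234e-04, -3.08439603e-01,  9.51243905e-01,
        -1.25740901e-01],
       [ 0.00000000e+00,  0.00000000e+00,  0.00000000e+00,
         1.00000000e+00]])}
```

View pics/top0.png

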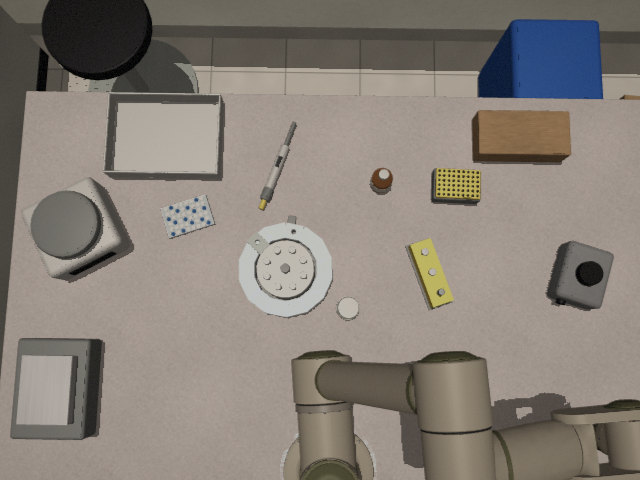

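The top view shows the carousel at about (285,268), the ear at (258,241), the lug at (292,219) and a dark dot, perhaps the ring hole, at (293,231). The rack is at (431,272), with the pin probably at (440,292). I'll zoom in on these.

```bash
python3 -c "
from h import *
im=cv2.imread('pics/top0.png')
a=cv2.resize(im[208:328,230:340],None,fx=4,fy=4,interpolation=3)
b=cv2.resize(im[228:318,400:460],None,fx=4,fy=4,interpolation=3)
b=cv2.copyMakeBorder(b,0,a.shape[0]-b.shape[0],0,0,0)
cv2.imwrite('pics/crop.png',np.hstack([a,b]))
for n,u,v,z in [('axis',285,268,.051),('ear',258,241,.051),('hole',293,231,.04),('lug',292,219,.02),('p1',424.5,252.5,.06),('p2',432,272,.06),('p3',441,292,.07),('jar',348,308,.055)]: print(n,px2w('top',u,v,z).round(4))
"
```

```text
axis [0.5041 0.1171 0.051 ]
ear [0.573  0.1882 0.051 ]
hole [0.6022 0.099  0.04  ]
lug [0.6377 0.1031 0.02  ]
p1 [ 0.5478 -0.239   0.06  ]
p2 [ 0.4981 -0.2575  0.06  ]
p3 [ 0.4469 -0.2775  0.07  ]
jar [ 0.4042 -0.0447  0.055 ]
```

View pics/crop.png

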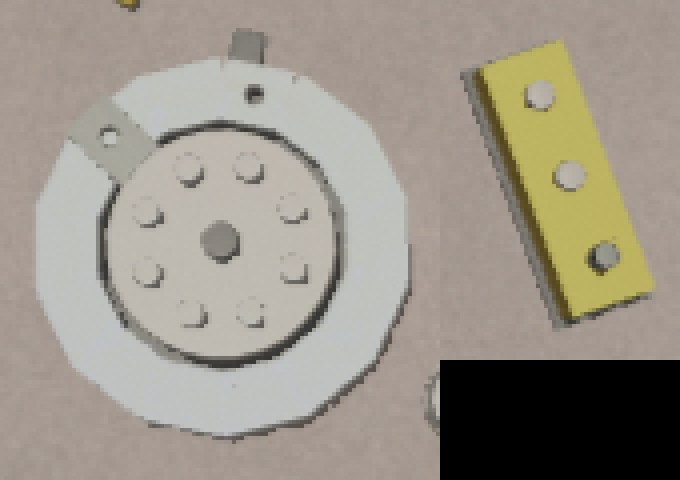

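The zoom shows the ring hole uncovered at about px (293.4,231.4), the ear hole at (257.4,241.9), the axis at (285.5,268.5), and the pin as the lowest item in the rack at (441,292.2). I'll move above the pin for a closer look.

Request:
jog_arm:
  hand: [0.045,0.045,0.045,0.045,0.045]
  travel:
    - [0.042,0.037,-0.006]
    - [0.042,0.037,-0.006]
    - [0.042,0.037,-0.006]
    - [0.042,0.037,-0.006]
    - [0.042,0.037,-0.006]
  yaw: [0.013,0.013,0.013,0.013,0.013]
  grip_force: 60

```text
time_s: 0.68
position: [0.374, -0.3388, 0.2179]
tool_rot: [[0.934, 0.358, -0.0], [0.358, -0.934, 0.001], [-0.0, -0.001, -1.0]]
ft_force: [-0.1, -0.2, 0.1]
grip_width: 0.0451
gripper_force: 0.0
```

Request:
jog_arm:
  hand: [0.045,0.045,0.045,0.045,0.045]
  travel:
    - [0.037,0.031,-0.01]
    - [0.037,0.031,-0.01]
    - [0,0,0]
    - [0,0,0]
    - [0,0,0]
  yaw: [0,0,0,0,0]

```text
time_s: 1.3
position: [0.4463, -0.2791, 0.1985]
tool_rot: [[0.934, 0.356, 0.0], [0.356, -0.934, -0.0], [-0.0, 0.0, -1.0]]
ft_force: [-0.2, 0.5, 0.3]
grip_width: 0.0451
gripper_force: 0.0
```

```bash
python3 -c "
from h import *
s=env.observe();im=save('wrist','w1.png');np.save('s1.npy',s,allow_pickle=True);print(s['position'],w2px('wrist',[.447,-.278,.078],s))"
```

```text
[ 0.44632862 -0.27909448  0.19849649] (np.float64(313.63476508926624), np.float64(237.9803078920172))
```

View pics/w1.png

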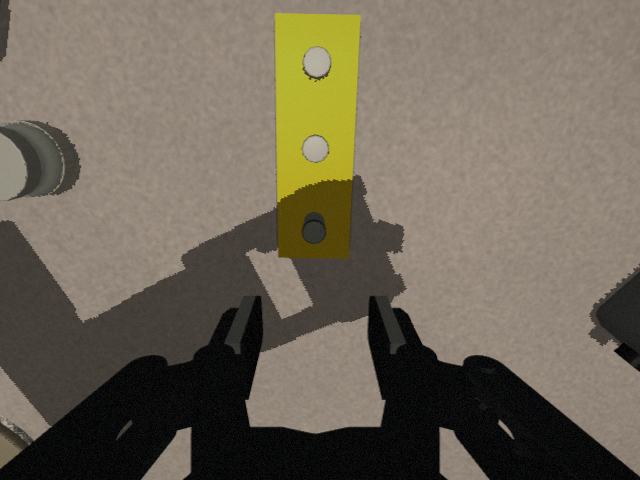

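The knob top is the lower circle at about (314,231). The rack's row runs straight up the image, so the yaw is right.

```bash
python3 -c "
from h import *
s=np.load('s1.npy',allow_pickle=True).item()
im=cv2.imread('pics/w1.png')[200:255,290:340]
cv2.imwrite('pics/w1c.png',cv2.resize(im,None,fx=8,fy=8)*2)
print(px2w('wrist',314,231,.078,s),px2w('wrist',315.5,148.5,.06,s),px2w('wrist',317,62,.06,s), px2w('top',441,292.2,.078))
"
```

```text
[ 0.45182131 -0.27643954  0.078     ] [ 0.50281424 -0.2581339   0.06      ] [ 0.55405641 -0.23962863  0.06      ] [ 0.44584541 -0.27587616  0.078     ]
```

View pics/w1c.png

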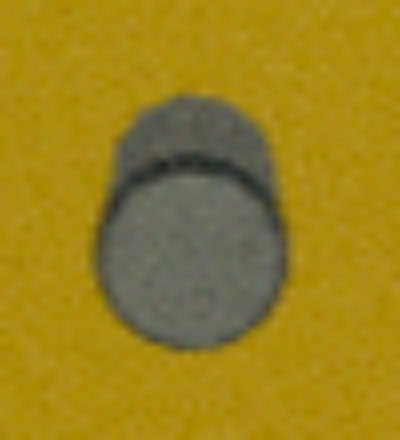

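Request:
jog_arm:
  hand: [0.045,0.045,0.045,0.045,0.045]
  travel:
    - [0.005,0.0025,-0.03]
    - [0,0,-0.045]
    - [0,0,-0.04]
    - [0,0,-0.015]
    - [0,0,0]
  yaw: [0,0,0,0,0]

```text
time_s: 1.98
position: [0.4518, -0.2762, 0.0684]
tool_rot: [[0.934, 0.357, -0.0], [0.357, -0.934, 0.0], [-0.0, -0.0, -1.0]]
ft_force: [-0.8, -0.0, -0.3]
grip_width: 0.0451
gripper_force: 0.0
```

Request:
jog_arm:
  hand: [0.01,0.01,0.01,0.01,0.01]
  travel:
    - [0,0,0]
    - [0,0,0]
    - [0,0,0]
    - [0,0,0]
    - [0,0,0]
  yaw: [0,0,0,0,0]

```text
time_s: 2.6
position: [0.4525, -0.2764, 0.0698]
tool_rot: [[0.934, 0.358, 0.002], [0.358, -0.934, -0.002], [0.001, 0.003, -1.0]]
ft_force: [-0.9, 0.1, 6.7]
grip_width: 0.0136
gripper_force: 58.4
```

The width is 13.6 mm where I expected 16, so I'll lift and check.

Request:
jog_arm:
  hand: [0.01,0.01,0.01,0.01,0.01]
  travel:
    - [0,0,0.005]
    - [0,0,0.02]
    - [0,0,0.05]
    - [0,0,0.05]
    - [0,0,0]
  yaw: [0,0,0,0,0]

```text
time_s: 3.22
position: [0.4529, -0.2766, 0.1973]
tool_rot: [[0.934, 0.358, 0.006], [0.358, -0.934, -0.006], [0.003, 0.007, -1.0]]
ft_force: [0.7, 0.1, -0.7]
grip_width: 0.0141
gripper_force: 58.6
```

```bash
python3 -c "
from h import *
s=env.observe();save('wrist','w2.png');print(s['position'],s['grip_width'],s['gripper_force'],s['ft_force'])
im=cv2.imread('pics/w2.png')[200:440,200:440];cv2.imwrite('pics/w2c.png',cv2.resize(im,(560,560)))"
```

```text
[ 0.45294441 -0.2765762   0.19725051] 0.014095930924127552 58.621119260787964 [ 0.65929895  0.14661745 -0.68451451]
```

View pics/w2c.png

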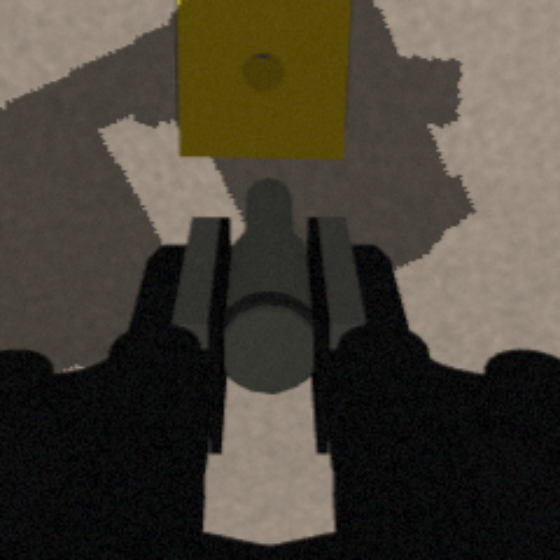

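The pin is held upright, and the emptied rack hole at about (312.7,230.9) gives a direct calibration of hole against tool. Next I'll move over the ear at the same height.

Request:
jog_arm:
  hand: [0.01,0.01,0.01,0.01,0.01]
  travel:
    - [0.0125,0.046,0]
    - [0.0125,0.046,0]
    - [0.0125,0.046,0]
    - [0.0125,0.046,0]
    - [0.0125,0.046,0]
  yaw: [0,0,0,0,0]

```text
time_s: 3.9
position: [0.5141, -0.0441, 0.1919]
tool_rot: [[0.934, 0.358, -0.003], [0.358, -0.934, 0.001], [-0.002, -0.002, -1.0]]
ft_force: [0.3, -0.2, -0.2]
grip_width: 0.0142
gripper_force: 58.7
```

Request:
jog_arm:
  hand: [0.01,0.01,0.01,0.01,0.01]
  travel:
    - [0.0125,0.046,0]
    - [0.0125,0.046,0]
    - [0.0125,0.046,0]
    - [0.0125,0.046,0]
    - [0.0125,0.046,0.003]
  yaw: [0,0,0,0,0]

```text
time_s: 4.53
position: [0.5765, 0.1857, 0.1945]
tool_rot: [[0.934, 0.358, -0.004], [0.358, -0.934, -0.0], [-0.003, -0.001, -1.0]]
ft_force: [1.5, -0.1, 0.1]
grip_width: 0.0141
gripper_force: 58.7
```

Request:
jog_arm:
  hand: [0.01,0.01,0.01,0.01,0.01]
  travel:
    - [0,0.004,0]
    - [0,0,0]
    - [0,0,0]
    - [0,0,0]
    - [0,0,0]
  yaw: [0,0,0,0,0]

```text
time_s: 5.15
position: [0.577, 0.1876, 0.1964]
tool_rot: [[0.934, 0.357, 0.0], [0.357, -0.934, -0.0], [0.0, 0.0, -1.0]]
ft_force: [1.2, -0.2, 0.0]
grip_width: 0.0142
gripper_force: 58.7
```

```bash
python3 -c "
from h import *
s=env.observe();save('wrist','w3.png');np.save('s3.npy',s,allow_pickle=True);print(s['position'],s['tool_rot'],s['grip_width'])
print(w2px('wrist',[.578,.187,.051],s))"
```

```text
[0.57698081 0.18761852 0.19642307] [[ 9.34154545e-01  3.56868714e-01  8.76634040e-05]
 [ 3.56868715e-01 -9.34154548e-01 -7.21096048e-06]
 [ 7.93178014e-05  3.80204779e-05 -9.99999996e-01]] 0.01417848906578621
(np.float64(316.0511572512416), np.float64(228.3599576073169))
```

View pics/w3.png

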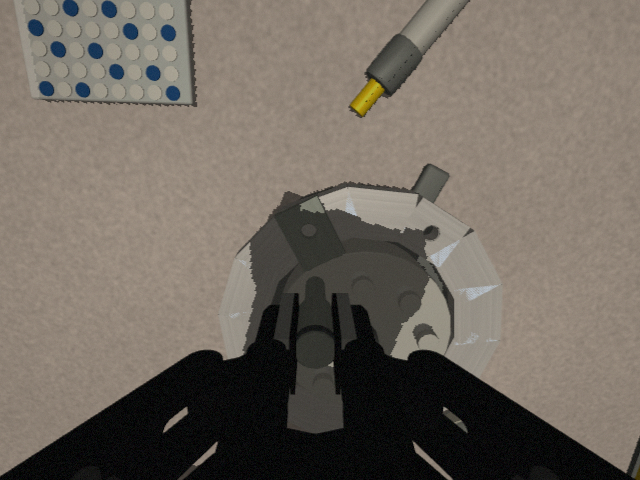

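The ear hole shows at about (309,230), the ring hole at (432,233), and the lug at (432,180).

```bash
python3 -c "
from h import *
def dark(f,u,v,r,bright=False):
    g=cv2.GaussianBlur(cv2.cvtColor(cv2.imread(f),6).astype(np.float32),(3,3),0);w=g[v-r:v+r+1,u-r:u+r+1]
    ring=np.r_[w[0],w[-1],w[:,0],w[:,-1]]; d=w-np.median(ring); t=np.abs(d).max()*.4
    m=(np.abs(d)>t).astype(np.uint8); ys,xs=np.nonzero(m); print(f,u,v,m.sum(),(xs.min()+xs.max())/2+u-r,(ys.min()+ys.max())/2+v-r); print('\n'.join(''.join('.#'[k] for k in row) for row in m))
    return (xs.min()+xs.max())/2+u-r,(ys.min()+ys.max())/2+v-r
R=np.array([[.934,.358,.006],[.358,-.934,-.006],[.003,.007,-1]]);s2=dict(position=[.45294,-.27658,.19725],tool_rot=R)
s3=np.load('s3.npy',allow_pickle=True).item()
a=dark('pics/w2.png',313,231,12);b=dark('pics/w3.png',309,230,10);c=dark('pics/w3.png',432,233,11)
A=px2w('wrist',*a,.048,s2);B=px2w('wrist',*b,.051,s3);C=px2w('wrist',*c,.04,s3);L=px2w('wrist',432,168,.03,s3)
print(A,A[:2]-[.4525,-.2764],B,C,L)
"
```

```text
pics/w2.png 313 231 189 312.0 230.5
.........................
.........................
.........................
.........................
........#######..........
.......#########.........
.......###########.......
......####..######.......
....###############......
...################......
...#################.....
...#################.....
...#################.....
....################.....
.....###############.....
.....#######.######......
.....#######.####........
.......#####.##..........
........#######..........
..........#..............
.........................
.........................
.........................
.........................
.........................
pics/w3.png 309 230 135 308.5 231.0
.....................
.....................
.....................
.....................
........####.........
.....#########.......
....###########......
...#############.....
...##############....
...##############....
...##############....
...##############....
....############.....
....############.....
.....##########......
.......#######.......
.....................
.....................
..........#..........
.....................
.....................
pics/w3.png 432 233 241 429.5 234.5
.......................
.......................
.......................
.........###...........
.......#######.........
.....############......
....##############.....
...###############.....
#..###############.....
##################.....
##################.....
##################.....
##################.....
#################......
#################......
################.......
###############........
##############.........
####...................
####...................
#####..................
#####..................
#####..................
[ 0.45109125 -0.27619762  0.048     ] [-0.00140875  0.00020238] [0.57400061 0.19161904 0.051     ] [0.60237905 0.09987428 0.04      ] [0.65003255 0.11802212 0.03      ]
```

Request:
jog_arm:
  hand: [0.01,0.01,0.01,0.01,0.01]
  travel:
    - [-0.0006,0.0042,-0.02]
    - [0,0,-0.04]
    - [0,0,-0.022]
    - [0,0,-0.004]
    - [0,0,0]
  yaw: [0,0,0,0,0]

```text
time_s: 5.82
position: [0.5767, 0.1924, 0.111]
tool_rot: [[0.934, 0.358, 0.001], [0.358, -0.934, 0.0], [0.001, 0.0, -1.0]]
ft_force: [0.4, -0.6, -0.2]
grip_width: 0.0143
gripper_force: 58.7
```

Request:
jog_arm:
  hand: [0.01,0.01,0.01,0.01,0.01]
  travel:
    - [0,0,-0.0015]
    - [0,0,-0.0015]
    - [0,0,-0.0015]
    - [0,0,-0.0015]
    - [0,0,-0.001]
  yaw: [0,0,0,0,0]

```text
time_s: 6.45
position: [0.5763, 0.1924, 0.1032]
tool_rot: [[0.934, 0.358, -0.0], [0.358, -0.934, -0.0], [-0.0, 0.0, -1.0]]
ft_force: [0.8, -0.5, -0.9]
grip_width: 0.0138
gripper_force: 58.7
```

No contact so far, so the tip appears to be entering the hole. Going on down.

Request:
jog_arm:
  hand: [0.01,0.01,0.01,0.01,0.01]
  travel:
    - [0,0,-0.0015]
    - [0,0,-0.0015]
    - [0,0,-0.0015]
    - [0,0,-0.0015]
    - [0,0,0]
  yaw: [0,0,0,0,0]

```text
time_s: 7.08
position: [0.5763, 0.1924, 0.0972]
tool_rot: [[0.934, 0.358, -0.0], [0.358, -0.934, -0.0], [-0.0, -0.0, -1.0]]
ft_force: [-0.8, 0.0, -1.9]
grip_width: 0.0138
gripper_force: 58.7
```

Request:
jog_arm:
  hand: [0.01,0.01,0.01,0.01,0.01]
  travel:
    - [0.0067,-0.0069,0]
    - [0.006,-0.0075,0]
    - [0.0053,-0.0081,0]
    - [0.0045,-0.0085,0]
    - [0.0036,-0.0089,0]
  yaw: [0,0,0,0,0]

```text
time_s: 7.7
position: [0.6027, 0.1518, 0.0973]
tool_rot: [[0.934, 0.357, -0.0], [0.357, -0.934, 0.0], [-0.0, -0.0, -1.0]]
ft_force: [-1.8, 0.1, -0.8]
grip_width: 0.014
gripper_force: 58.6
```

Request:
jog_arm:
  hand: [0.01,0.01,0.01,0.01,0.01]
  travel:
    - [0.0028,-0.0092,0]
    - [0.0019,-0.0095,0]
    - [0.001,-0.0096,0]
    - [0,-0.0096,0]
    - [-0.0009,-0.0096,0]
  yaw: [0,0,0,0,0]

```text
time_s: 8.32
position: [0.6072, 0.1044, 0.0973]
tool_rot: [[0.934, 0.358, 0.0], [0.358, -0.934, 0.0], [0.0, -0.0, -1.0]]
ft_force: [-2.1, 1.0, -0.5]
grip_width: 0.0141
gripper_force: 58.6
```

Request:
jog_arm:
  hand: [0.01,0.01,0.01,0.01,0.01]
  travel:
    - [0,0,0]
    - [0,0,0]
    - [0,0,0]
    - [0,0,0]
    - [0,0,0]
  yaw: [0,0,0,0,0]

```text
time_s: 8.95
position: [0.6074, 0.1052, 0.0974]
tool_rot: [[0.934, 0.358, 0.0], [0.358, -0.934, 0.0], [0.0, 0.0, -1.0]]
ft_force: [0.2, -0.8, -0.7]
grip_width: 0.0138
gripper_force: 58.6
```

Request:
jog_arm:
  hand: [0.01,0.01,0.01,0.01,0.01]
  travel:
    - [-0.0006,-0.003,0]
    - [-0.0007,-0.003,0]
    - [0,0,-0.0015]
    - [0,0,-0.0015]
    - [0,0,-0.0015]
  yaw: [0,0,0,0,0]

```text
time_s: 9.57
position: [0.606, 0.099, 0.0927]
tool_rot: [[0.934, 0.358, -0.0], [0.358, -0.934, -0.0], [-0.0, 0.0, -1.0]]
ft_force: [-0.6, 0.3, -1.0]
grip_width: 0.0138
gripper_force: 58.6
```

Request:
jog_arm:
  hand: [0.01,0.01,0.01,0.01,0.01]
  travel:
    - [0,0,-0.001]
    - [0,0,-0.001]
    - [0,0,0]
    - [0,0,0]
    - [0,0,0]
  yaw: [0,0,0,0,0]

```text
time_s: 10.2
position: [0.606, 0.099, 0.0909]
tool_rot: [[0.934, 0.358, 0.0], [0.358, -0.934, 0.0], [0.0, -0.0, -1.0]]
ft_force: [-0.3, 0.1, -1.0]
grip_width: 0.014
gripper_force: 58.6
```

Request:
jog_arm:
  hand: [0.01,0.01,0.01,0.01,0.01]
  travel:
    - [0,0,-0.001]
    - [0,0,-0.001]
    - [0,0,-0.001]
    - [0,0,-0.001]
    - [0,0,-0.001]
  yaw: [0,0,0,0,0]

```text
time_s: 10.82
position: [0.6059, 0.099, 0.0857]
tool_rot: [[0.934, 0.358, -0.0], [0.358, -0.934, 0.0], [-0.0, -0.0, -1.0]]
ft_force: [0.0, -0.0, -0.9]
grip_width: 0.014
gripper_force: 58.6
```

The pin is passing freely through the ring hole. Next, the rest of the way.

Request:
jog_arm:
  hand: [0.01,0.01,0.01,0.01,0.01]
  travel:
    - [0,0,-0.002]
    - [0,0,-0.002]
    - [0,0,-0.002]
    - [0,0,-0.002]
    - [0,0,-0.001]
  yaw: [0,0,0,0,0]

```text
time_s: 11.45
position: [0.6059, 0.099, 0.0766]
tool_rot: [[0.934, 0.358, -0.0], [0.358, -0.934, 0.0], [-0.0, -0.0, -1.0]]
ft_force: [0.5, 0.2, -0.1]
grip_width: 0.0141
gripper_force: 58.6
```

Request:
jog_arm:
  hand: [0.01,0.01,0.01,0.01,0.01]
  travel:
    - [0,0,-0.001]
    - [0,0,-0.001]
    - [0,0,-0.0005]
    - [0,0,-0.0005]
    - [0,0,0]
  yaw: [0,0,0,0,0]

```text
time_s: 12.08
position: [0.6059, 0.099, 0.0738]
tool_rot: [[0.934, 0.358, -0.0], [0.358, -0.934, 0.0], [-0.0, -0.0, -1.0]]
ft_force: [0.2, 0.1, -0.0]
grip_width: 0.0139
gripper_force: 58.6
```

Request:
jog_arm:
  hand: [0.01,0.01,0.01,0.01,0.01]
  travel:
    - [0,0,-0.0005]
    - [0,0,-0.0005]
    - [0,0,-0.0005]
    - [0,0,-0.0003]
    - [0,0,0]
  yaw: [0,0,0,0,0]

```text
time_s: 12.7
position: [0.606, 0.099, 0.0728]
tool_rot: [[0.934, 0.358, 0.001], [0.358, -0.934, -0.0], [0.001, 0.0, -1.0]]
ft_force: [-2.5, -0.1, 6.8]
grip_width: 0.0141
gripper_force: 59.1
```

Contact came at the predicted height. I'll release and rise.

Request:
jog_arm:
  hand: [0.02,0.03,0.04,0.04,0.04]
  travel:
    - [0,0,0.0005]
    - [0,0,0]
    - [0,0,0]
    - [0,0,0]
    - [0,0,0]
  yaw: [0,0,0,0,0]

```text
time_s: 13.32
position: [0.6059, 0.099, 0.0725]
tool_rot: [[0.934, 0.358, -0.0], [0.358, -0.934, 0.0], [-0.0, -0.0, -1.0]]
ft_force: [-0.5, 0.7, 0.3]
grip_width: 0.0397
gripper_force: 0.0
```

Request:
jog_arm:
  hand: [0.04,0.04,0.04,0.04,0.04]
  travel:
    - [0,0,0.01]
    - [0,0,0.03]
    - [0,0,0.05]
    - [0,0,0.05]
    - [0,0,0]
  yaw: [0,0,0,0,0]

```text
time_s: 13.95
position: [0.6073, 0.0991, 0.2175]
tool_rot: [[0.934, 0.358, 0.009], [0.358, -0.934, -0.0], [0.008, 0.003, -1.0]]
ft_force: [0.3, 0.3, 0.6]
grip_width: 0.0398
gripper_force: 0.0
```

```bash
python3 -c "
from h import *
s=env.observe();save('wrist','w4.png');print(s['position'],s['ft_force'])
print(w2px('wrist',[.6045,.0993,.081],s),w2px('wrist',[.6045,.0993,.102],s))
im=cv2.imread('pics/w4.png')[150:330,200:440];cv2.imwrite('pics/w4c.png',cv2.resize(im,(800,600)))"
```

```text
[0.60725374 0.09906481 0.21751932] [0.25933372 0.27951937 0.59174755]
(np.float64(312.54328310263537), np.float64(237.40422979419407)) (np.float64(312.4635452464093), np.float64(246.43195076550708))
```

View pics/w4c.png

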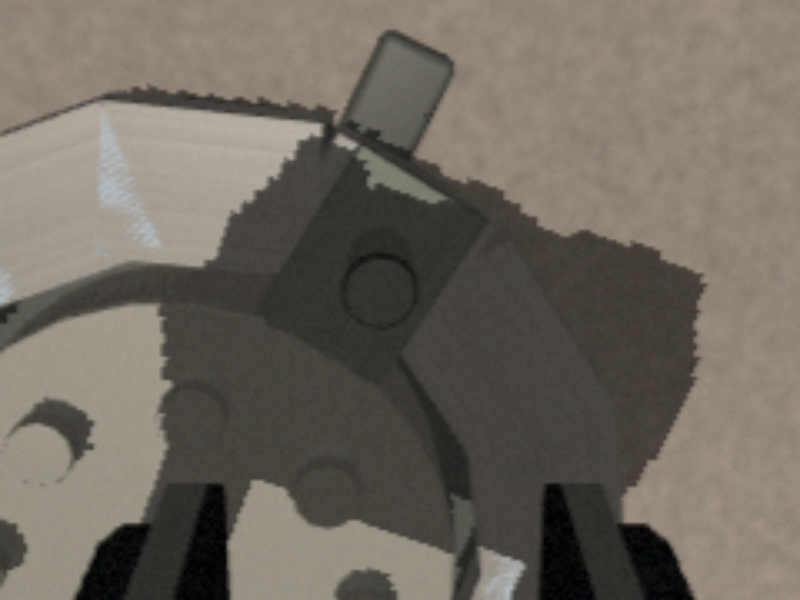

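The knob top shows at about (314,237), which matches the predicted (312.5,237.4) for a knob resting on the ear. The pin is home and the gripper is clear.

```bash
python3 -c "
from rig import env
print(env.close_job())"
```

```text
the job is handed in; nothing more can be done
None
```

The carousel is locked: the pin went down through the ear and ring holes, its knob rests on the ear as far as the last wrist picture shows, the gripper is clear, and the job was handed in at about 14 s.

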